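# Nest the stock cup and press the bay's label holder home

## Task

One stepped steel cup stands on the grey rack, in one of its two bays; first set its loose twin from the bench concentrically and fully down into it, upright, and let it go. Then take the label holder out of the wooden block and push it, foot down, into the pocket behind the lip in front of that same bay, all the way home against its sprung clip. Finish while still holding it there: the clip springs back, so keep the holder gripped and pressed home at the end, and leave the other things where they are.

Things in the scene. Friction and masses are not known exactly. Their poses are not given: they have to be found in the camera images.
- cup_mid (a point): Loose stepped steel cup on the bench, 70 mm tall, open top: tapered body 38 mm across at the foot, 56 mm at its top; above it, from 45 mm up, a straight collar 66 mm across, 25 mm tall; walls 3 mm, about 0.12 kg. The straight tumbler near it, without a collar, is not part of the job. Point on the axis, half-way up (35 mm above the foot); z up the axis
- twin_mid (a point): The twin, same cup, in one of the rack's two bays (a dark tin stands in the other). Point on its axis, 35 mm above its foot; z up. Fully nested, the loose cup's shoulder rests on the twin's rim: its point is 25 mm above this one, its collar stands free above the rim, side play about 2 mm
- holder_tab (a point): Label holder: upright aluminium plate 70 mm wide, 54 tall, 5 thick, with a grip tab on top 30 mm wide, 12 thick, 40 tall; 0.08 kg. It stands in a slot 24 mm deep in a fixed wooden block 50 x 100 x 34 mm. Point: the tab's centre, 74 mm above the foot. x through the thickness, y along the width, z up. Gripping the tab's narrow ends (closing along y) keeps the gripper clear of cups and rack
- holder_foot (a point): Centre of the label holder's lower edge; same axes as holder_tab
- pocket_left (a point): Label pocket in front of the left bay (robot's left). Rack: fixed grey ledge 300 mm wide, top 70 mm above the bench. An upright lip stands 9 mm off its front face, ends closed 76 mm apart, open above, tops flared. Point: middle of the gap at the straight lip's top, 55 mm above the bench; x towards the rack, y along the lip, z up. Home: holder's foot 37 mm below it
- pocket_right (a point): The same pocket of the right bay, 140 mm along the lip from the left one; either way round the holder fits
- bay_left (a point): Middle of the left bay's standing place, on the rack's top, 114 mm behind the pocket's point; same axes as the pocket. The bay the twin stands in is the one to label
- bay_right (a point): The same for the right bay
- clip_left (a joint): Travel of the sprung clip in the left pocket, m: 0 at rest (its top 25 mm below the pocket's point), 0.012 fully down on its hard stop, the holder then home with the plate's top edge 2 mm above the rack's top. Its push grows from about 2.5 N at first touch to about 7 N fully down
- clip_right (a joint): The same for the right pocket

How it is judged:
By the outcome, as a careful person would: the job done as asked, in the order asked, and still so for the second after the job is handed in, while the arm keeps its last pose, push and grip.
It also fails if it takes over 61 s, if anything falls off the work surface, if the arm or the gripper's body presses on something with over 40 N, if the wrist force passes 120 N, or if a joint passes its speed limit or range.

## Robot

A 6-joint arm with a two-finger parallel gripper is mounted at the origin on the work surface. World frame = base frame: x ahead of the robot, y to its left, z up, the work surface at z = 0. Lengths are in m, angles in degrees, forces in N, time in s.
With the tool pointing down it reaches from about 0.325 to 0.85 m from the base axis. Payload 15.5 kg.
Tool frame: the origin (TCP) lies midway between the tips of the shut fingers; the grasp point (between the pads) lies 19 mm behind it; z points along the fingers, y is the line along which they close (so a half turn about z gives the same grasp; the last joint's range is limited). The gripper opens to 91 mm and grips with 3 to 60 N. Pads are 32 mm wide; open, the fingers measure 118 mm over their backs; the gripper's body (76 mm by 178 mm) begins 60 mm behind the grasp point.
Start: joints at [59.788, 28.281, 77.091, -0, 74.628, -5.472], TCP at [0.262, 0.568, 0.214] pointing down, gripper open.
Joint ranges: [-166.48, 166.48], [-47.26, 123.95], [12.59, 153.08], [-70.14, 250.14], [6.76, 159.57], [-176.63, 176.63]. Speed limits (degrees/s): [108.29, 108.29, 147.25, 172.46, 172.46, 172.46].

## Interface

Orientations are given as a 3x3 rotation matrix whose columns are the frame's x, y, z axes.
In Python, from bench import ctrl gives the robot as it stands. The module is installed in compiled form; this text tells all that it offers. Calls block until the motion is done:
- ctrl.goto(position, orientation): joint-space move of the TCP to a pose.
- ctrl.move_l(position, vel=0.15, ori=None, contact_N=None): straight line of the TCP; ori=None keeps the orientation; vel is the mean speed in m/s. With contact_N (N) it stops when the force on the tool has changed by that much, and returns True; else False.
- ctrl.movej(angles): joint-space move.
- ctrl.command_gripper(opening): opening from 0.0 (shut) to 1.0 (fully open); the grip force is fixed at half the most; returns when the fingers have stopped.
- ctrl.sleep(seconds).
- ctrl.ik(position, orientation): joint angles nearest the present ones, or None.
- ctrl.read_camera(name): name is "scene" or "side" or "wrist"; returns the picture (480x640x3 uint8, blue, green, red); there is no depth.
- ctrl.camera_params(name): a dict with "fx", "fy", "cx", "cy" (pixels), "D" ([k1, k2, p1, p2, k3] as OpenCV has them; the pictures are not rectified), "pose" (4x4, takes a point from camera to world coordinates); the wrist camera has in their place "T_tool_cam" (4x4, takes a point from camera to tool coordinates, whose origin is the TCP and whose axes are the flange's). Camera axes: x right, y up, looking along -z (the intrinsics and any distortion apply to the point x, -y, -z); pixel columns grow to the right and rows downward; lengths in m; the calibration is good to about 2 mm. A picture is of the moment at which its call begins: read the wrist's pose just before it. camera_params takes no time and is no camera call.
A pose or a line that the arm cannot do raises ctrl.MotionError and nothing moves.
- ctrl.sign_off(): hands the job in; it is judged then, once.
Readings, each from a call of its own:
- ctrl.current_t(): time.
- ctrl.current_q(): joint angles.
- ctrl.current_dq(): joint speeds.
- ctrl.current_effort(): joint torques, N m.
- ctrl.current_tool_pos(): TCP position.
- ctrl.current_eef_rot(): TCP orientation.
- ctrl.current_contact_force(): force on the tool from outside, world axes, zero at the start.
- ctrl.current_wrist_torque(): the same for the moment, N m.
- ctrl.current_grip_width(): opening from 0.0 (shut) to 1.0 (fully open).
- ctrl.current_grasp_force(): force on a finger pad.
Only numpy, scipy, OpenCV 4.12 (cv2) and the standard library are available. Lean on these libraries where they do the work, as an engineer would, in place of code of your own. Each camera call takes 0.05 s, during which the arm holds its last target. There are 200 camera calls.

## Working session

There is one attempt and no reset: what is moved stays moved. The work goes in short steps, each a Python script; the robot and the scene stay as the last script left them, time stands still between calls to the robot, and variables do not carry over. Pictures are saved under pics/ and viewed, at most 10 in all, crops included, and the job is handed in when it is done.

```bash
mkdir -p pics; cat > h.py <<'E'
import numpy as np, cv2
from bench import ctrl
def cam(name):
    p=ctrl.camera_params(name)
    if name=="wrist":
        T=np.eye(4);T[:3,:3]=np.array(ctrl.current_eef_rot());T[:3,3]=ctrl.current_tool_pos()
        P=T@np.array(p["T_tool_cam"])
    else: P=np.array(p["pose"])
    K=np.array([[p["fx"],0,p["cx"]],[0,p["fy"],p["cy"]],[0,0,1.]])
    return K,np.array(p["D"],float),P
def ray(c,uv):
    K,D,P=c
    q=cv2.undistortPoints(np.array([[uv]],float),K,D)[0,0]
    d=P[:3,:3]@np.array([q[0],-q[1],-1.]); return P[:3,3],d/np.linalg.norm(d)
def onz(c,uv,z):
    o,d=ray(c,uv); return o+d*(z-o[2])/d[2]
def proj(c,X):
    K,D,P=c
    X=(np.atleast_2d(X)-P[:3,3])@P[:3,:3]*[1,-1,-1]
    return cv2.projectPoints(X,np.zeros(3),np.zeros(3),K,D)[0][:,0]
def tri(c1,u1,c2,u2):
    A=np.zeros((3,3));b=np.zeros(3)
    for c,u in((c1,u1),(c2,u2)):
        o,d=ray(c,u);M=np.eye(3)-np.outer(d,d);A+=M;b+=M@o
    return np.linalg.solve(A,b)
def down(yaw): # tool z down, tool y (closing) at yaw deg from world x
    a=np.radians(yaw);y=np.array([np.cos(a),np.sin(a),0]);z=np.array([0,0,-1.])
    return np.column_stack([np.cross(y,z),y,z])
def snap(name,f):
    c=cam(name);im=ctrl.read_camera(name);cv2.imwrite(f"pics/{f}.png",im);return c,im
E
python3 - <<'E'
from h import *
for n in("scene","side","wrist"):
    c,im=snap(n,n+"0");print(n,c[2].round(3).tolist(),c[0][0,0],c[1])
print(ctrl.current_t(),ctrl.current_eef_rot())
E
```

```text
scene [[0.816, -0.332, 0.473, 0.961], [0.577, 0.495, -0.65, -0.601], [-0.018, 0.803, 0.595, 0.629], [0.0, 0.0, 0.0, 1.0]] 486.1442968603128 [-0.11053352  0.          0.          0.          0.        ]
side [[0.985, 0.114, -0.131, 0.429], [-0.173, 0.581, -0.796, -0.705], [-0.014, 0.806, 0.592, 0.651], [0.0, 0.0, 0.0, 1.0]] 484.3729537572457 [-0.02191362  0.          0.          0.          0.        ]
wrist [[0.418, -0.881, -0.22, 0.199], [0.908, 0.406, 0.102, 0.596], [-0.0, -0.243, 0.97, 0.383], [0.0, 0.0, 0.0, 1.0]] 331.1154382394225 [-0.05296145  0.          0.          0.          0.        ]
0.15 [[-9.08226499e-01  4.18478697e-01 -4.54666255e-04]
 [ 4.18478937e-01  9.08226146e-01 -8.04695040e-04]
 [ 7.61920488e-05 -9.21113610e-04 -9.99999573e-01]]
```

View pics/scene0.png

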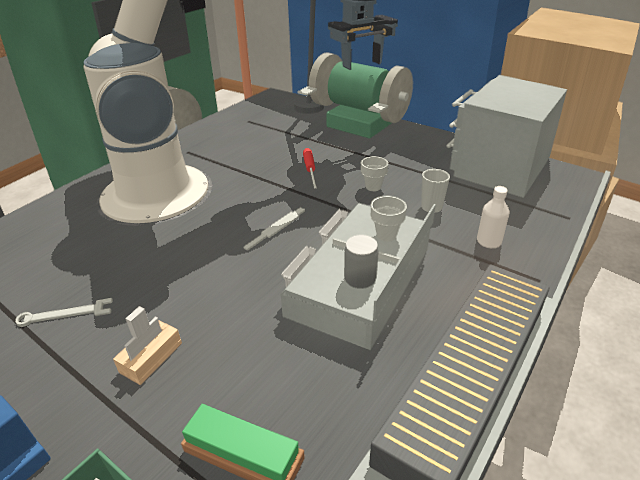

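View pics/side0.png

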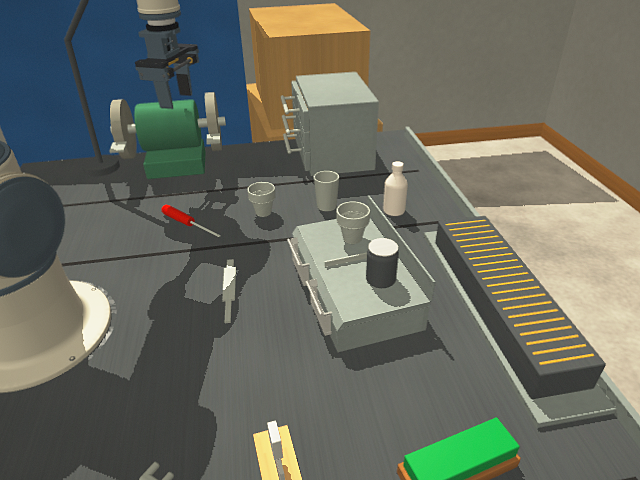

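The loose cup (collared) is at scene (374,173) / side (261,198). The twin is in the left bay at scene (389,215) / side (353,220), and the tin is in the right bay. The holder tab is at scene (140,318) / side (274,432). Next I'll triangulate roughly.

```bash
python3 - <<'E'
from h import *
s=cam("scene");d=cam("side")
for n,a,b in[("cup rim z.07",(375,163),(261,187)),("twin rim .14",(389,204),(353,210)),("tumbler",(435,175),(327,176)),("tin top",(361,244),(383,247)),("tab top",(136,313),(274,427)),("pocketL lip",(332,224),(298,252)),("pocketR",(298,262),(318,303))]:
    print(n,tri(s,a,d,b).round(4))
    
for n,a,z in[("cup foot",(374,187),0),("rackfront near corner",(284,292),.07),("rack front far top",(345,207),.07),("rack back near",(375,325),.07)]: print(n,onz(s,a,z).round(3))
S=cv2.imread("pics/scene0.png");D=cv2.imread("pics/side0.png")
a=cv2.resize(S[150:300,270:450],None,fx=2.2,fy=2.2,interpolation=2)
b=cv2.resize(D[170:320,240:420],None,fx=2.2,fy=2.2,interpolation=2)
c=cv2.resize(S[295:395,80:200],None,fx=2.2,fy=2.2,interpolation=2)
e=cv2.resize(D[410:480,220:340],None,fx=2.2,fy=2.2,interpolation=2)
o=np.zeros((560,800,3),np.uint8)
for im,x,y in((a,0,0),(b,400,0),(c,0,335),(e,400,335)):o[y:y+im.shape[0],x:x+im.shape[1]]=im
cv2.imwrite("pics/crop.png",o)
E
```

```text
cup rim z.07 [0.4521 0.3283 0.0677]
twin rim .14 [0.6209 0.0809 0.1389]
tumbler [0.6123 0.3182 0.0877]
tin top [ 0.6435 -0.0548  0.1432]
tab top [ 0.4227 -0.3474  0.104 ]
pocketL lip [0.5063 0.0625 0.0623]
pocketR [ 0.5222 -0.0751  0.0565]
cup foot [0.454 0.325 0.   ]
rackfront near corner [ 0.558 -0.156  0.07 ]
rack front far top [0.501 0.118 0.07 ]
rack back near [ 0.721 -0.135  0.07 ]
```

View pics/crop.png

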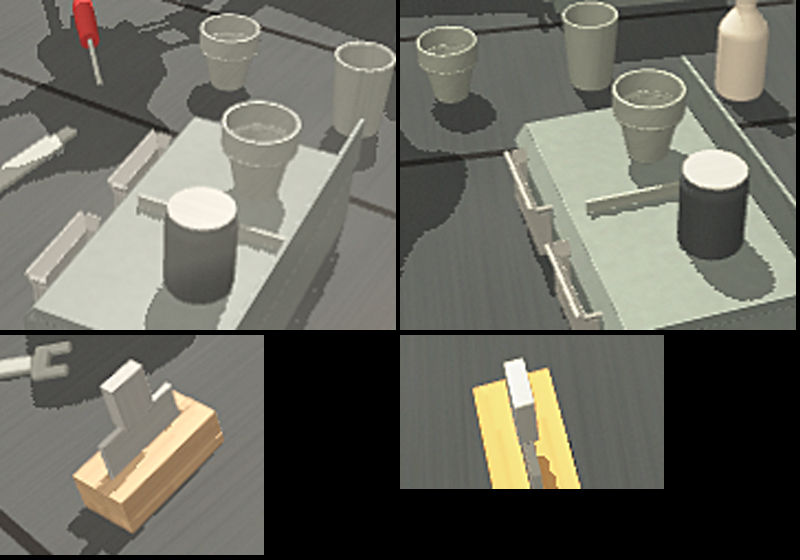

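The crop confirms the layout: two lips on the rack's front, the twin in the left bay, and the holder upright in its block. The triangulated heights agree with the given sizes. Next, close looks with the wrist camera over the twin and pocket, then over the cup.

```bash
cat > look.py <<'E'
from h import *
import pickle
def look(pos,yaw,f):
    ctrl.goto(pos,down(yaw)); c,im=snap("wrist",f); pickle.dump(c,open(f"pics/{f}.pkl","wb")); print(f,ctrl.current_t(),ctrl.current_q())
E
python3 - <<'E'
from look import *
look([.60,.08,.27],98,"w_twin")
look([.46,.33,.22],98,"w_cup")
a=cv2.imread("pics/w_twin.png");b=cv2.imread("pics/w_cup.png")
cv2.imwrite("pics/v1.png",np.hstack([a[:,120:520],b[:,120:520]]))
E
```

```text
w_twin 2.3333 [ 2.01628417e+00  2.39745964e+01  7.54625759e+01  7.33045426e-03
  8.05735219e+01 -9.60308817e+01]
w_cup 3.5 [ 2.95006576e+01  2.31862545e+01  8.50485819e+01 -1.63550490e-02
  7.17264874e+01 -6.84277082e+01]
```

View pics/v1.png

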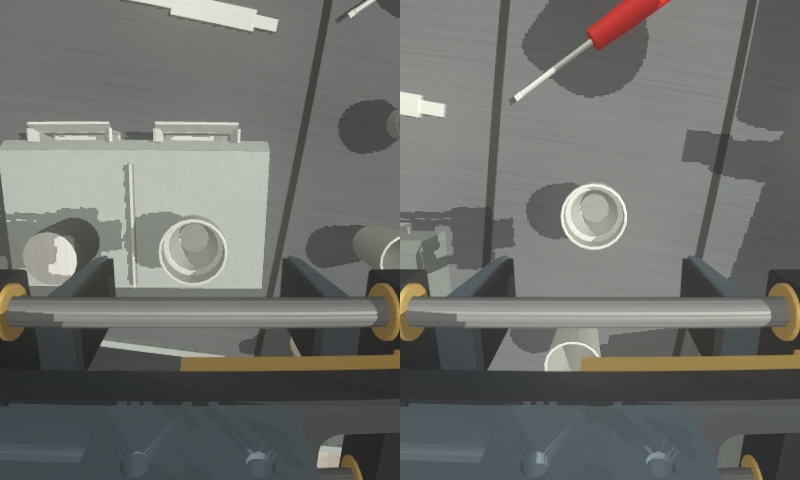

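Looking straight down. The twin's rim is at about (313,252) with r≈33 px in w_twin, and the cup's rim is at about (314,216) with r≈32 px in w_cup. The left pocket's lip runs across columns 273–360 at row ~125. Next I'll fit the rims.

```bash
cat >> h.py <<'E'
def rim(c,im,uv,z,R=.033):
    """fit circle of the bright rim's outer edge in the plane z; seed pixel uv"""
    g=cv2.GaussianBlur(cv2.cvtColor(im,cv2.COLOR_BGR2GRAY),(3,3),0).astype(float)
    X0=onz(c,uv,z)
    for it in range(4):
        pts=[]
        for a in np.linspace(0,2*np.pi,180,endpoint=False):
            e=np.array([np.cos(a),np.sin(a),0]); r=np.arange(R-.009,R+.009,.0004)
            uvs=proj(c,X0+r[:,None]*e).astype(np.float32)
            v=cv2.remap(g.astype(np.float32),uvs[None,:,0],uvs[None,:,1],1)[0]
            gr=np.diff(cv2.blur(v[None],(3,1))[0]); k=np.argmin(gr)
            if gr[k]<-5: pts.append((X0+r[k]*e)[:2])
        p=np.array(pts); keep=np.ones(len(p),bool)
        for _ in range(4):
            A=np.c_[2*p[keep],np.ones(keep.sum())];s=np.linalg.lstsq(A,(p[keep]**2).sum(1),rcond=None)[0]
            rr=np.sqrt(s[2]+s[0]**2+s[1]**2); res=abs(np.hypot(*(p-s[:2]).T)-rr); keep=res<max(.0008,1.5*np.median(res))
        X0=np.array([s[0],s[1],z])
    return X0,rr,keep.sum()
E
python3 - <<'E'
from h import *; import pickle
L=lambda f:(pickle.load(open(f"pics/{f}.pkl","rb")),cv2.imread(f"pics/{f}.png"))
print("twin",rim(*L("w_twin"),(313,252),.14)); print("cup",rim(*L("w_cup"),(314,216),.07))
c,im=L("w_twin")
g=cv2.cvtColor(im,cv2.COLOR_BGR2GRAY)
for u in (290,317,345): print(u,list(zip(range(114,156),g[114:156,u])))
o=cv2.resize(im[110:300,110:420],None,fx=2.58,fy=2.58,interpolation=2); cv2.imwrite("pics/pk.png",o)
E
```

```text
twin (array([0.61866777, 0.07940992, 0.14      ]), np.float64(0.0330691562266135), np.int64(102))
cup (array([0.44822192, 0.32411358, 0.07      ]), np.float64(0.032391741004899575), np.int64(180))
290 [(114, np.uint8(118)), (115, np.uint8(117)), (116, np.uint8(116)), (117, np.uint8(116)), (118, np.uint8(117)), (119, np.uint8(118)), (120, np.uint8(119)), (121, np.uint8(158)), (122, np.uint8(208)), (123, np.uint8(217)), (124, np.uint8(186)), (125, np.uint8(158)), (126, np.uint8(156)), (127, np.uint8(158)), (128, np.uint8(159)), (129, np.uint8(160)), (130, np.uint8(161)), (131, np.uint8(161)), (132, np.uint8(184)), (133, np.uint8(138)), (134, np.uint8(112)), (135, np.uint8(148)), (136, np.uint8(164)), (137, np.uint8(167)), (138, np.uint8(168)), (139, np.uint8(169)), (140, np.uint8(170)), (141, np.uint8(171)), (142, np.uint8(171)), (143, np.uint8(172)), (144, np.uint8(172)), (145, np.uint8(170)), (146, np.uint8(170)), (147, np.uint8(171)), (148, np.uint8(171)), (149, np.uint8(171)), (150, np.uint8(177)), (151, np.uint8(189)), (152, np.uint8(189)), (153, np.uint8(189)), (154, np.uint8(189
[... 1183 characters left out ...]
4, np.uint8(207)), (125, np.uint8(174)), (126, np.uint8(158)), (127, np.uint8(159)), (128, np.uint8(159)), (129, np.uint8(159)), (130, np.uint8(159)), (131, np.uint8(159)), (132, np.uint8(157)), (133, np.uint8(150)), (134, np.uint8(120)), (135, np.uint8(123)), (136, np.uint8(162)), (137, np.uint8(167)), (138, np.uint8(168)), (139, np.uint8(166)), (140, np.uint8(167)), (141, np.uint8(170)), (142, np.uint8(172)), (143, np.uint8(172)), (144, np.uint8(170)), (145, np.uint8(170)), (146, np.uint8(170)), (147, np.uint8(171)), (148, np.uint8(172)), (149, np.uint8(172)), (150, np.uint8(169)), (151, np.uint8(186)), (152, np.uint8(190)), (153, np.uint8(190)), (154, np.uint8(189)), (155, np.uint8(190))]
```

View pics/pk.png

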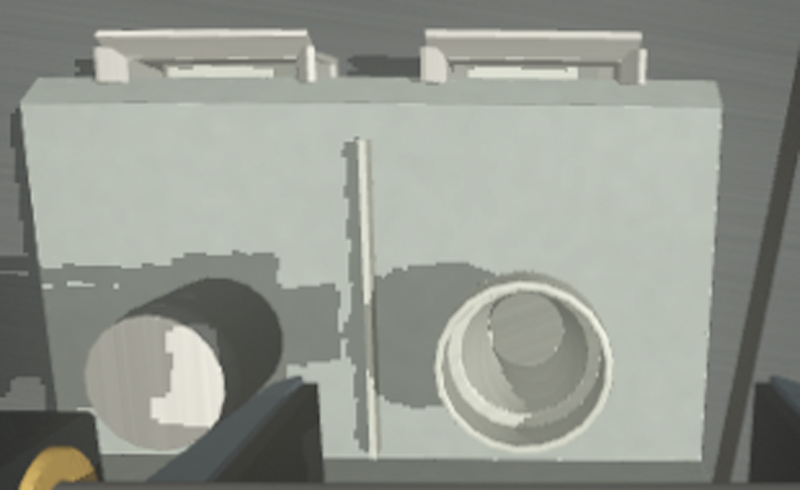

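The twin is at (0.619,0.079) with r=33.1 mm, and the cup at (0.448,0.324) with r=32.4 mm. Both agree with the 66 mm collar. Next, grip the cup.

```bash
python3 - <<'E'
from h import *; import pickle
c=pickle.load(open("pics/w_twin.pkl","rb")); U=lambda x,y:(110+x/2.58,110+y/2.58)
for n,p,z in[("topedge R",(25,104),.07),("topedge L",(718,107),.07),("lip L r",(425,32),.06),("lip L l",(641,34),.06),("lip R r",(95,34),.06),("lip R l",(308,33),.06),("clip L r",(467,72),.03),("clip L l",(578,73),.03)]: print(n,onz(c,U(*p),z).round(4))
O=down(98)
ctrl.move_l([.4482,.3241,.12],.2,O)
f0=np.array(ctrl.current_contact_force())
print(ctrl.move_l([.4482,.3241,.047],.1,None,8))
ctrl.command_gripper(0.6)
print(ctrl.current_grip_width(),ctrl.current_grasp_force(),ctrl.current_tool_pos(),f0,ctrl.current_contact_force())
ctrl.move_l([.4482,.3241,.22],.2)
c,im=snap("wrist","w_held"); pickle.dump(c,open("pics/w_held.pkl","wb"))
print(proj(c,np.array(ctrl.current_tool_pos())+[0,0,.023]),ctrl.current_grip_width(),ctrl.current_t())
snap("scene","s_held")
cv2.imwrite("pics/v2.png",np.hstack([im[150:450,120:520],cv2.resize(cv2.imread("pics/s_held.png")[40:190,310:510],None,fx=2,fy=2)]))
E
```

```text
topedge R [ 0.5514 -0.1454  0.07  ]
topedge L [0.5131 0.1464 0.07  ]
lip L r [0.4997 0.0199 0.06  ]
lip L l [0.4877 0.1105 0.06  ]
lip R r [ 0.5187 -0.1208  0.06  ]
lip R l [ 0.5067 -0.0294  0.06  ]
clip L r [0.5121 0.0371 0.03  ]
clip L l [0.5054 0.0877 0.03  ]
False
0.7017194223889784 29.931501941572947 [0.44833046 0.32413752 0.04719384] [0.73419873 0.50737789 0.85862602] [-0.62873269 -1.39648534  4.13211804]
[[317.14365913 306.34200525]] 0.7058868923295143 6.6333
```

View pics/v2.png

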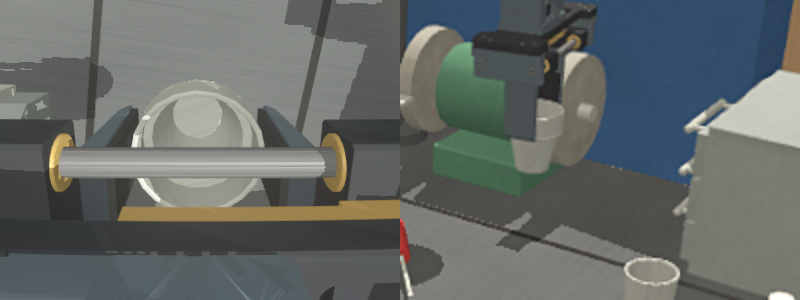

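The cup is held: rim centre at about (318,305) against a predicted (317,306), so it is centred to <1 mm. Next, nest it in the twin.

```bash
python3 - <<'E'
from h import *; import pickle
O=down(98); x,y=.6187,.0794
ctrl.goto([x,y,.225],O)
print(ctrl.current_tool_pos(),ctrl.current_contact_force())
h=ctrl.move_l([x,y,.16],.12,None,6)
print(h,ctrl.current_tool_pos(),ctrl.current_contact_force())
if not h:
    h=ctrl.move_l([x,y,.140],.03,None,5)
    print(h,ctrl.current_tool_pos(),ctrl.current_contact_force(),ctrl.current_t())
E
```

```text
[0.61810401 0.08055183 0.22484915] [ 0.54447785 -0.0071881  -2.23821394]
False [0.61896707 0.07983197 0.16061508] [-0.25937873 -0.41730258  0.09154011]
True [0.61852713 0.07932049 0.14189575] [ 0.03986764 -1.30205987  7.45815425] 9.1
```

Contact came at z=0.1419 (0.142 expected for full nesting), with almost no side force. I'll release, then look at the nest and pocket on the way to the holder.

```bash
python3 - <<'E'
from look import *
x,y=.6187,.0794
ctrl.command_gripper(1.0)
ctrl.move_l([x,y,.21],.15)
# look at nest and pocket, camera over the pocket
look([.58,.075,.26],97.5,"w_nest")
look([.43,-.33,.23],97.5,"w_hold")
a=cv2.imread("pics/w_nest.png");b=cv2.imread("pics/w_hold.png")
print(rim(cam("wrist"),b,(0,0),.1)[1] if 0 else "")
cv2.imwrite("pics/v3.png",np.hstack([cv2.resize(a[70:290,220:420],None,fx=2,fy=2,interpolation=2),b[0:440,120:520]]))
E
```

```text
w_nest 10.7167 [ 1.51692357e+00  2.27044738e+01  7.93181012e+01  1.97686162e-04
  7.80424736e+01 -9.59819442e+01]
w_hold 12.3583 [-4.37197058e+01  2.06688703e+01  8.75764942e+01  9.46871991e-03
  7.17539737e+01 -1.41290948e+02]
```

View pics/v3.png

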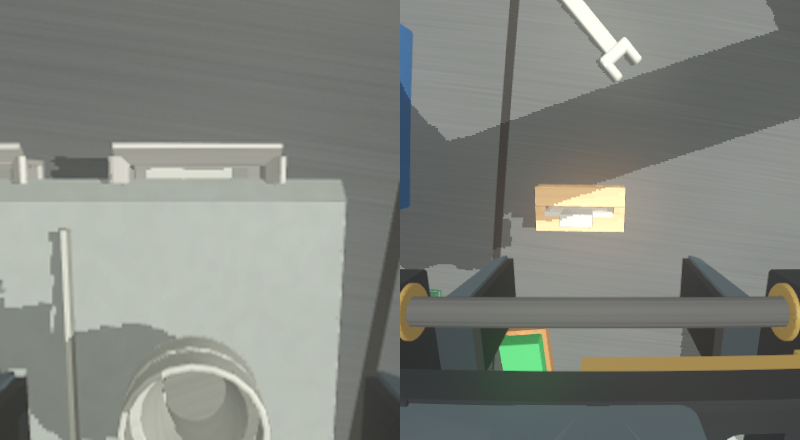

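The nest is concentric: the cup's collar stands over the twin, with the rim at crop (195,435). The holder's tab top is at about (296,221) in w_hold, and its block is nearly aligned with the tool. Next I'll measure the tab and the pocket lip.

```bash
python3 - <<'E'
from h import *; import pickle
L=lambda f:(pickle.load(open(f"pics/{f}.pkl","rb")),cv2.imread(f"pics/{f}.png"))
c,im=L("w_hold")
hsv=cv2.cvtColor(im,cv2.COLOR_BGR2HSV)
roi=np.s_[200:240,250:350]
m=np.zeros(im.shape[:2],np.uint8);m[roi]=((hsv[roi][...,1]<70)&(hsv[roi][...,2]>200))*255
cn=max(cv2.findContours(m,0,2)[0],key=cv2.contourArea);r=cv2.minAreaRect(cn);print(r,cv2.boundingRect(cn))
print("tab top",onz(c,r[0],.104)); 
b=cv2.boxPoints(r);P=np.array([onz(c,p,.104) for p in b]);print(P.round(4).tolist())
# far wood edge
w=np.zeros_like(m);w[150:260,220:380]=((hsv[150:260,220:380,1]>60)&(hsv[150:260,220:380,0]<25))*255
cols=[u for u in range(262,340,4)];e=[]
for u in cols:
    v=np.nonzero(w[:,u])[0]; e.append(onz(c,(u,v.max()+.5),.034)[:2])
e=np.array(e);k=np.polyfit(e[:,1],e[:,0],1);print("block yaw",90+np.degrees(np.arctan(-k[0])),"wood cols",np.nonzero(w.any(0))[0][[0,-1]])
ux=np.nonzero(w[225:231].any(0))[0][[0,-1]];p=[onz(c,(u,228),.034) for u in ux];print("block ends",p)
print(im[205:232:1,296].tolist())
# pocket from w_nest
c,im=L("w_nest");f=lambda x,y:(220+x/2,70+y/2)
for n,p,z in[("lipTop r",(112,145),.06),("lipTop l",(284,145),.06),("wall r in",(131,182),.06),("wall l in",(279,182),.06),("edge top r",(0,202),.07),("edge top l",(344,202),.07),("clip r",(146,173),.03),("clip l",(232,173),.03),("chamfer bottom",(200,180),.055)]: print(n,onz(c,f(*p),z).round(4))
print(cv2.cvtColor(im,7)[138:176,315].tolist(),rim(c,im,f(195,435),.165))
E
```

```text
((300.0, 215.5), (31.0, 88.0), 90.0) (256, 200, 89, 32)
tab top [ 0.41381251 -0.34713146  0.104     ]
[[0.405, -0.3878, 0.104], [0.3947, -0.3099, 0.104], [0.4227, -0.3056, 0.104], [0.4333, -0.3853, 0.104]]
block yaw 94.38416884468685 wood cols [255 345]
block ends [array([ 0.44675254, -0.39670791,  0.034     ]), array([ 0.43848043, -0.33406469,  0.034     ])]
[[190, 243, 255], [168, 203, 227], [166, 180, 189], [169, 185, 194], [169, 182, 189], [170, 183, 189], [170, 183, 189], [170, 183, 189], [167, 180, 186], [207, 219, 223], [243, 255, 255], [251, 255, 255], [254, 255, 255], [252, 255, 255], [250, 255, 255], [250, 255, 255], [251, 255, 255], [252, 255, 255], [252, 255, 255], [251, 255, 255], [249, 255, 255], [244, 255, 255], [225, 252, 255], [200, 254, 255], [201, 255, 255], [189, 241, 255], [160, 196, 221]]
lipTop r [0.5002 0.0199 0.06  ]
lipTop l [0.4881 0.1116 0.06  ]
wall r in [0.5182 0.0322 0.06  ]
wall l in [0.5077 0.112  0.06  ]
edge top r [ 0.5372 -0.0354  0.07  ]
edge top l [0.5134 0.1469 0.07  ]
clip r [0.5126 0.0376 0.03  ]
clip l [0.506  0.0876 0.03  ]
chamfer bottom [0.5123 0.0693 0.055 ]
[119, 121, 121, 164, 221, 222, 160, 156, 156, 158, 157, 159, 158, 156, 150, 163, 168, 217, 217, 217, 212, 181, 170, 171, 171, 171, 171, 172, 172, 172, 172, 170, 173, 191, 190, 190, 190, 191] (array([0.61772928, 0.07960179, 0.165     ]), np.float64(0.03207834994327069), np.int64(71))
```

```bash
python3 - <<'E'
from h import *; import pickle
c=pickle.load(open("pics/w_hold.pkl","rb"));im=cv2.imread("pics/w_hold.png")
m=np.zeros(im.shape[:2],np.uint8);m[205:235,250:350]=(im[205:235,250:350,0]>235)*255
cs=sorted(cv2.findContours(m,0,2)[0],key=cv2.contourArea)[-3:]
for cn in cs: print(cv2.boundingRect(cn),cv2.minAreaRect(cn))
x,y,w,h=cv2.boundingRect(cs[-1]);cc=(x+(w-1)/2,y+(h-1)/2);print("tab",onz(c,cc,.104))
P=[onz(c,p,.104) for p in((x-.5,cc[1]),(x+w-.5,cc[1]),(cc[0],y-.5),(cc[0],y+h-.5))];print(np.array(P).round(4).tolist(),np.linalg.norm(P[0]-P[1]),np.linalg.norm(P[2]-P[3]))
g=np.hstack([cv2.resize(im[170:245,240:360],None,fx=6,fy=6,interpolation=0)])
cv2.imwrite("pics/tab.png",g)
# far/near edges of the tab top by column, for yaw
e1=[];e2=[]
for u in range(x+2,x+w-2):
    v=np.nonzero(m[y-1:y+h+1,u])[0]+y-1; b=im[:,u,0].astype(float)
    t=v.min(); e1.append(onz(c,(u,t-.5),.104)[:2]); e2.append(onz(c,(u,v.max()+.5),.104)[:2])
for e in(e1,e2): e=np.array(e);k=np.polyfit(e[:,1],e[:,0],1)[0];print("yaw",90+np.degrees(np.arctan(-k)))
E
```

```text
(313, 212, 19, 5) ((322.0, 214.0), (4.0, 18.0), 90.0)
(280, 215, 32, 12) ((295.5, 220.5), (11.0, 31.0), 90.0)
tab [ 0.41889649 -0.35062638  0.104     ]
[[0.4208, -0.365, 0.104], [0.417, -0.3363, 0.104], [0.4134, -0.3513, 0.104], [0.4244, -0.35, 0.104]] 0.028996949152501346 0.011039451028774799
yaw 105.64491869271421
yaw 95.32987386527495
```

View pics/tab.png

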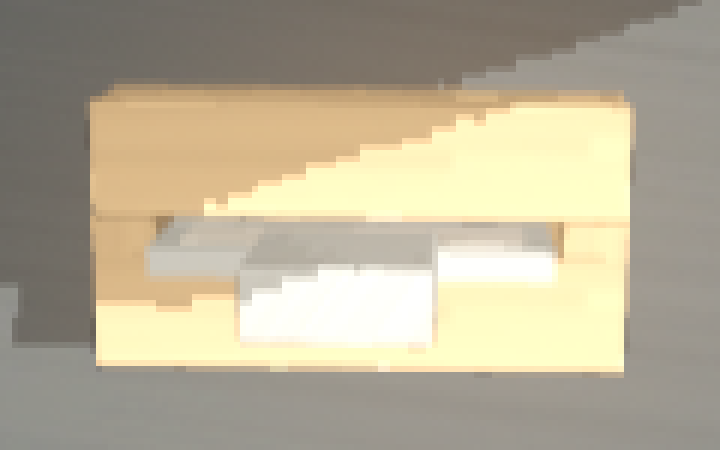

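The tab is aligned with the tool: cols 280–312, rows 214–227 of w_hold, 29 x 11 mm, yaw 97.5°. Its centre is (0.419,-0.351). Next, grip it and carry it over the pocket.

```bash
python3 - <<'E'
from look import *
O=down(97.5)
ctrl.goto([.4189,-.3506,.125],O)
f=ctrl.move_l([.4189,-.3506,.0665],.08,None,6); print(f,ctrl.current_tool_pos(),ctrl.current_contact_force())
ctrl.command_gripper(0.2)
print(ctrl.current_grip_width()*91,ctrl.current_grasp_force(),ctrl.current_contact_force(),ctrl.current_wrist_torque())
ctrl.move_l([.4189,-.3506,.16],.1)
print(ctrl.current_contact_force())
p=lambda a,b:(.9914*a-.1305*b,.1305*a+.9914*b)
x,y=p(.5105,-.0005)
ctrl.goto([x,y,.19],O)
print(x,y,ctrl.current_tool_pos(),ctrl.current_grip_width()*91,ctrl.current_contact_force(),ctrl.current_t())
ctrl.move_l([x,y,.13],.1)
for n in("wrist","scene","side"):snap(n,n+"_pre")
S=cv2.imread("pics/scene_pre.png");D=cv2.imread("pics/side_pre.png")
cv2.imwrite("pics/v4.png",np.hstack([cv2.resize(S[150:290,260:390],None,fx=3,fy=3,interpolation=2),cv2.resize(D[180:320,240:370],None,fx=3,fy=3,interpolation=2)]))
E
```

```text
False [ 0.41915552 -0.3508413   0.0669447 ] [ 0.53418218 -0.55306467 -0.78326736]
29.85538271106377 29.984603226184845 [-0.53495102 -0.39131089 -0.61818121] [ 0.06372076  0.00490684 -0.0112506 ]
[-0.07178213  0.21123678 -1.09056095]
0.5061749499999999 0.06612454999999999 [0.50635301 0.06530179 0.18988271] 29.677298033088615 [ 0.48342161 -0.70535196 -0.54500637] 17.3667
```

View pics/v4.png

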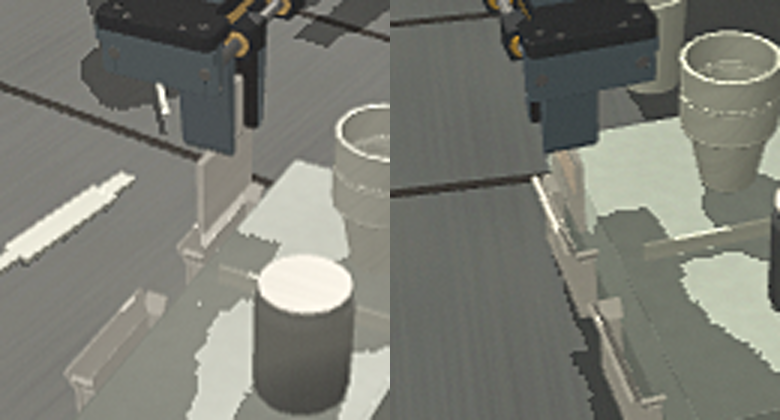

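The holder hangs plate-down over the left pocket, between lip and rack face, with the nested cups clear behind. Next, push it in with force monitoring.

```bash
python3 - <<'E'
from h import *
x,y=.50617,.06612
for z in(.110,.098,.090):
    h=ctrl.move_l([x,y,z],.05,None,5)
    print(h,np.round(ctrl.current_tool_pos(),4),np.round(ctrl.current_contact_force(),2),np.round(ctrl.current_wrist_torque(),2),round(ctrl.current_grip_width()*91,2),ctrl.current_t())
    if h:break
E
```

```text
False [0.506  0.0661 0.1098] [-0.57 -0.04 -2.07] [ 0.07 -0.01  0.05] 29.85 18.8167
False [0.506  0.0661 0.0977] [ 0.37  0.18 -0.88] [ 0.08 -0.01  0.03] 29.52 19.2083
False [0.506  0.0661 0.0897] [ 0.15  0.03 -0.88] [ 0.06  0.04 -0.08] 29.41 19.5167
```

It went into the straight part freely. Next, press against the clip.

```bash
python3 - <<'E'
from h import *
x,y=.50617,.06612
def rep(h):print(h,np.round(ctrl.current_tool_pos(),4),np.round(ctrl.current_contact_force(),2),np.round(ctrl.current_wrist_torque(),2),round(ctrl.current_grip_width()*91,2),ctrl.current_t())
for z in(.086,.082,.078,.076,.075,.074,.073,.072):
    h=ctrl.move_l([x,y,z],.03,None,12); ctrl.sleep(.15); rep(h)
    if ctrl.current_contact_force()[2]>14:break
E
```

```text
False [0.5062 0.0661 0.0861] [ 0.55 -0.35  0.6 ] [ 0.09 -0.09  0.02] 30.05 19.95
False [0.5062 0.0661 0.0821] [ 0.3  -1.29  2.74] [ 0.1  -0.08 -0.01] 29.78 20.3833
False [0.5062 0.0661 0.078 ] [ 0.17 -0.29  4.87] [ 0.1  -0.17 -0.02] 29.62 20.8167
False [0.5063 0.0661 0.0761] [-0.4  -1.7   5.18] [ 0.09 -0.06  0.04] 30.09 21.2167
False [0.5063 0.0661 0.0751] [ 0.01 -0.22  5.61] [ 0.05 -0.09 -0.04] 29.6 21.6167
False [0.5063 0.0661 0.0743] [-0.43 -0.21  8.73] [0.05 0.08 0.01] 29.72 22.0167
False [0.5067 0.066  0.0739] [-2.04 -0.69 24.1 ] [-0.22  0.49 -0.07] 29.78 22.4167
```

There is a hard stop at TCP z≈0.0742 (0.0745–0.075 expected), with force jumping from 8.7 N to 24 N, so the holder is home. I'll ease the push slightly and check with one last picture.

```bash
python3 - <<'E'
from h import *
ctrl.move_l([.50617,.06612,.0736],.03); ctrl.sleep(.4)
print(np.round(ctrl.current_tool_pos(),4),np.round(ctrl.current_contact_force(),2),ctrl.current_grasp_force(),ctrl.current_t())
_,S=snap("scene","s_end");_,D=snap("side","d_end")
cv2.imwrite("pics/v5.png",np.hstack([cv2.resize(S[130:320,250:450],None,fx=2,fy=2,interpolation=2),cv2.resize(D[150:340,230:430],None,fx=2,fy=2,interpolation=2)]))
E
```

```text
[0.5065 0.066  0.074 ] [ 0.43 -0.58 11.83] 30.00283509492874 23.0667
```

View pics/v5.png

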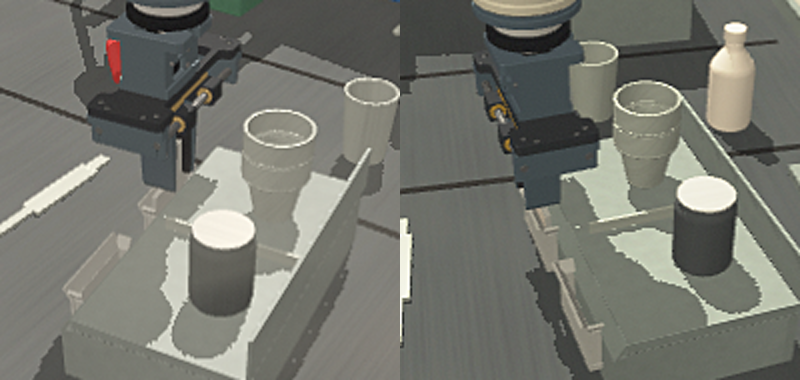

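The holder is sunk in the left pocket with the plate's top about level with the rack top, and the cups are still nested. I'll press slightly more for margin and hand in.

```bash
python3 - <<'E'
from h import *
ctrl.move_l([.50617,.06612,.0733],.03); ctrl.sleep(.4)
print(np.round(ctrl.current_tool_pos(),4),np.round(ctrl.current_contact_force(),2),ctrl.current_grasp_force(),ctrl.current_t())
print(ctrl.sign_off())
E
```

```text
[0.5066 0.066  0.074 ] [-1.51 -1.4  16.72] 30.004206597805023 23.8167
the job is handed in; nothing more can be done
None
```

The loose cup is nested fully in its twin in the left bay, and the label holder is still gripped and pressed home in the left pocket at about 17 N; handed in at 23.8 s, with no verdict shown.

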